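# Lock the scraper in the blade safe

### The arm

A 6-joint arm with a two-finger parallel gripper is mounted at the origin on the work surface. World frame = base frame: x ahead of the robot, y to its left, z up, the work surface at z = 0. Lengths are in mm, angles in degrees, forces in N, time in s.
With the tool pointing down it reaches from about 300 to 850 mm from the base axis. Payload 5.4 kg.
Tool frame: the origin (TCP) lies midway between the tips of the shut fingers; the grasp point (between the pads) lies 19 mm behind it; z points along the fingers, y is the line along which they close (so a half turn about z gives the same grasp; the last joint's range is limited). The gripper opens to 85 mm and grips with 20 to 120 N. Pads are 22 mm wide; open, the fingers measure 114 mm over their backs; the gripper's body (76 mm by 85 mm) begins 54 mm behind the grasp point. The pads swing forward as they close: fully open they stand 13 mm farther back than shut.
Start: joints at [63.249, 9.076, 91.501, -0, 79.423, -12.038], TCP at [146.053, 556.125, 231.299] pointing down, gripper open.
Joint ranges: [-166.64, 166.64], [-54.1, 131.32], [10.49, 154.53], [-73.88, 253.88], [9.74, 151.15], [-171.62, 171.62]. Speed limits (degrees/s): [147.25, 147.25, 180, 180, 180, 180].

### API

Orientations are given as a 3x3 rotation matrix whose columns are the frame's x, y, z axes.
In Python, from workcell import monitor, optics, r gives the robot as it stands.
- The arm moves only by the tool drive_tool, never from a script. Its arguments are lists of equal length, an entry for each row: "twist": the turn, a rotation vector about the tool's x, y, z in rad, a list of three; "offset": the shift along the tool's x, y, z in m, a list of three; "claw": the gripper command: -1 is shut, 1 is fully open, values between are in proportion. In form: {"twist": [[wx, wy, wz], ...], "offset": [[dx, dy, dz], ...], "claw": [claw, ...]}. A call has 1 to 12 rows; each row shifts and turns the commanded pose from where the row before left it, along the tool's axes as they then stand; what a row does not reach is not made up. A row lasts 1/10 s, in which the tool goes at most 50 mm and 8.59 degrees, less where a joint would pass 70% of its speed; a pose out of reach is approached as far as the arm can. A call with a gripper value outside its range is refused whole. The fingers move at their own pace and stop on an object; "squeeze" is the grip in N (left out, the last holds). Time passes only in rows, so rows that do not move let the fingers close. It gives the time, the measured TCP pose, the force and the opening at its end, in the units of the state.
- monitor.get_obs(): the state, without advancing time (a new reading comes with each control period).
- optics.snapshot(name): name is "scene" or "side" or "wrist"; returns a dict with "image" (480x640x3 uint8, blue, green, red), "intrinsics" (3x3 intrinsics, pixels), "distortion" ([k1, k2, p1, p2, k3] as OpenCV has them; the pictures are not rectified), "R" (3x3) and "t" (3): a world point X has camera coordinates R X + t; the wrist camera has in their place "tool_from_camera" (4x4, takes a point from camera to tool coordinates, whose origin is the TCP and whose axes are the flange's). Camera axes: x right, y down, z forward; pixel columns grow to the right and rows downward; lengths in mm; the calibration is good to about 2 mm. A picture is of the moment at which its call begins: read the wrist's pose just before it. There is no depth.
- r.finish_job(): hands the job in, once; it reports no verdict.
The state is a dict: "clock": time; "joints": joint angles; "joint_velocities": joint speeds; "tau": joint torques, N m; "ee_pos": TCP position; "ee_rot": TCP orientation; "ft_force": force on the tool from outside, world axes, zero at the start; "moment": the same for the moment, N m; "opening": opening from 0.0 (shut) to 1.0 (fully open).
Only numpy, scipy, OpenCV 4.12 (cv2) and the standard library are available. Lean on these libraries where they do the work, as an engineer would, in place of code of your own. Each camera call takes 0.05 s, during which the arm holds its last target. There are 200 camera calls.

### The job

Put the scraper away: slide it blade down, all the way, into the slot of the grey blade safe and let go of it, leaving the other things on the bench where they are. Then take the key from its rest, push it past the sticky pins until it is fully home in the safe's key cylinder, and turn it clockwise a quarter turn to the stop so that the bolt covers the blade; the cylinder springs back, so finish while still holding the key home and turned.

Things in the scene. Friction and masses are not known exactly. Their poses are not given: they have to be found in the camera images.
- safe: grey steel blade safe fixed to the table, 80 (x) x 180 (y) x 75 mm high: scraper slot in the top of its +y half, square brass key cylinder face (36 mm, raised 6 mm) in its -y half, and between them a flat steel bolt under a strap (top 89 mm above the table) that the key drives 12 mm over the shoulder of a fully seated blade; a blade standing proud blocks it. Origin: centre of the underside, z up
- slot_mouth (a point): centre of the safe's scraper slot at its top face, 75 mm above the table, 50 mm to +y of the safe's middle; axes as the safe's. The slot is 54 mm long along y, 8 mm wide along x, 60 mm deep with a flat floor, rim sloped (3 mm wide, 6 mm deep)
- keyhole (a point): keyhole centre on top of the brass face, 81 mm above the table, 50 mm to -y of the safe's middle; axes as the safe's. Straight down, 20 mm long (y), 7 mm wide (x), rim sloped (3 mm wide, 6 mm deep). Two sticky sprung pins catch the key's foot about 18 and 22 mm down: push with about 5 to 15 N, more if off centre, wiggling if it stalls, until the key's shoulder plate sits on the brass (foot 30 mm down). Only then can the key turn
- cylinder (a joint): turn of the key cylinder, rad: 0 at rest (keyhole straight), growing clockwise seen from above to a stop at 1.45 (a quarter turn). A spring turns it back: about 0.12 N m near the stop. The key has about 0.15 rad of free play, so it turns about 1.6 rad to reach the stop. Once turned it cannot be drawn out
- scraper_rest: plywood block fixed to the table, 50 (x) x 90 (y) x 62 mm high, in whose slot (54 mm long along y, 8 mm wide, 60 mm deep) the scraper stands at the start. Origin: centre of the underside
- key_rest: plywood block fixed to the table, 50 (x) x 64 (y) x 38 mm high, in whose slot (20 mm along y, 7 mm along x, 34 mm deep) the key stands at the start, its shoulder plate on the top. Origin: centre of the underside
- scraper: upright scraper, about 0.12 kg (varies): steel blade 4 mm thick (x), 50 mm wide (y), 62 mm long; above it a wooden handle 18 (x) x 22 (y) mm, 60 mm tall, from 62 to 122 mm above the origin; flat blade shoulders either side of it. Origin: middle of the blade's lower edge, z up the handle. Same either way round
- key: large upright double-bitted key, about 0.06 kg (varies): flat steel bit 5 mm thick (x), 18 mm wide (y), 16 mm long with tapered foot corners; above it a round neck 5 mm across, 14 mm long; at 30 mm a shoulder plate 14 x 24 x 3 mm; above that a black flat bow 9 mm thick (x), 32 mm wide (y), from 33 to 71 mm above the origin. Origin: middle of the foot of the bit, z up to the bow. Same either way round
- flower_small: flat five-petalled flower cut from 12 mm pale wood, about 105 mm across, lying on the table; bystander. Origin: centre of its underside
- flower_large: flat six-petalled flower cut from 12 mm pale wood, about 145 mm across, lying on the table; bystander. Origin: centre of its underside
- sanding_block: cork sanding block 100 x 60 x 32 mm; bystander. Origin: centre of its underside
- tape_roll: roll of paper tape lying flat, 90 mm across, 25 mm high; bystander. Origin: centre of its underside
- glue_bottle: glue bottle, 60 mm across, 150 mm tall; bystander. Origin: centre of its underside
- filler_tin: steel tin, 84 mm across, 90 mm tall; bystander. Origin: centre of its underside
- timber_offcut: wooden offcut 120 x 45 x 27 mm; bystander. Origin: centre of its underside

How it is judged:
By the outcome, as a careful person would: the job done as asked, in the order asked, and still so for the second after the job is handed in, while the arm keeps its last pose, push and grip.
It also fails if it takes over 67 s, if anything falls off the work surface, if the arm or the gripper's body presses on something with over 40 N, if the wrist force passes 120 N, or if a joint passes its speed limit or range.

## Working session

There is one attempt and no reset: what is moved stays moved. The work goes in short steps, Python scripts to look and compute and a tool call to move; the robot and the scene stay as the last step left them, time stands still between calls to the robot, and variables do not carry over. Pictures are saved under pics/ and viewed, on a budget of 10 in all, crops included, one or two more only if the job needs it, and the job is handed in when it is done.

Besides the shell and the picture viewer there is one more tool, called after "Emit:" as name(argument=value, ...), one argument or row to a line, values as JSON. drive_tool: Moves the arm, as the interface text tells. Its arguments: {"type":"object","properties":{"twist":{"type":"array"},"offset":{"type":"array"},"claw":{"type":"array"},"squeeze":{"type":"number"}},"required":["twist","offset","claw"]}

```bash
mkdir -p pics; ls; python3 - <<'E'
from workcell import monitor, optics, r
import cv2,json
o=monitor.get_obs()
for k,v in o.items(): print(k,v)
for n in("scene","side","wrist"):
    s=optics.snapshot(n); cv2.imwrite(f"pics/{n}0.png",s["image"])
    print(n,{k:(v.tolist() if hasattr(v,'tolist') else v) for k,v in s.items() if k!="image"})
E
```

```text
pics
clock 0.0
joints [ 6.32496295e+01  9.11241599e+00  9.15729159e+01  1.35945835e-03
  7.94229599e+01 -1.20382672e+01]
joint_velocities [-0.01376573 -0.00841645  0.00050375  0.17515561  0.04997472  0.03214821]
tau [-1.25527109e-03 -3.95996690e+01 -3.31430805e+01 -2.93522926e-04
  8.54345475e-03 -3.32420704e-06]
ee_pos [145.76870236 555.59373222 230.31270668]
ee_rot [[-9.67212834e-01  2.53965697e-01 -8.71545672e-04]
 [ 2.53966850e-01  9.67211469e-01 -1.67726827e-03]
 [ 4.17000364e-04 -1.84361911e-03 -9.99998214e-01]]
ft_force [0.39554923 0.45340297 0.28471679]
moment [-0.01404537 -0.00245073  0.04834453]
opening 1.0011660509169744
scene {'intrinsics': [[475.51336911894816, 0.0, 312.78603561222474], [0.0, 475.51336911894816, 241.3733561707297], [0.0, 0.0, 1.0]], 'distortion': [-0.020732058597590204, 0.0, 0.0, 0.0, 0.0], 'R': [[-0.563120979180847, 0.8263483181873541, 0.006574179441981267], [0.43347496743717207, 0.30214903093637224, -0.849002600531679], [-0.7035582530336394, -0.47524143351894543, -0.5283477684774591]], 't': [337.7139984425984, -173.87465565869144, 1575.2313121585528]}

[... 252 characters left out ...]
58], [-0.46365389258662065, -0.47042297388354226, -0.7508177498779834], [0.5038908171255309, 0.557020419846336, -0.6601683848010111]], 't': [-429.36123641752033, 325.6025898761207, 1020.0289121423684]}
wrist {'intrinsics': [[361.570161876152, 0.0, 321.62840325975407], [0.0, 361.570161876152, 243.02136803793817], [0.0, 0.0, 1.0]], 'distortion': [-0.07473194007260159, 0.0, 0.0, 0.0, 0.0], 'tool_from_camera': [[-1.9227019572533926e-05, -0.9638618648501432, -0.2664025246087685, 68.10154398059476], [0.9999999992601855, -2.7407638545232613e-05, 2.6989826960396166e-05, 1.178856535542172], [-3.331592904803027e-05, -0.26640252389274616, 0.9638618646640313, -143.69314489779478], [0.0, 0.0, 0.0, 1.0]]}
```

View pics/scene0.png

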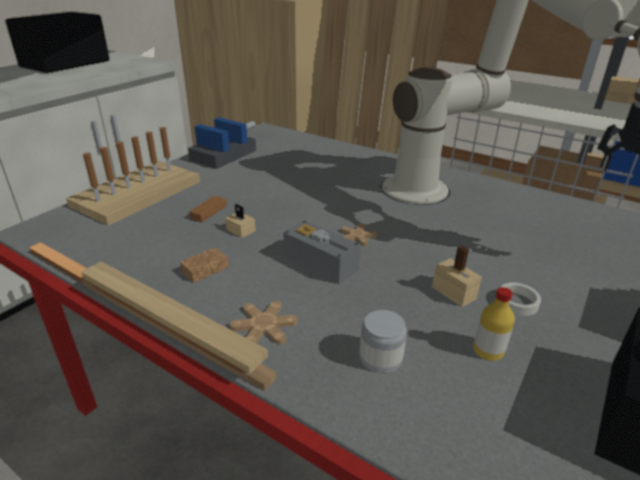

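View pics/side0.png

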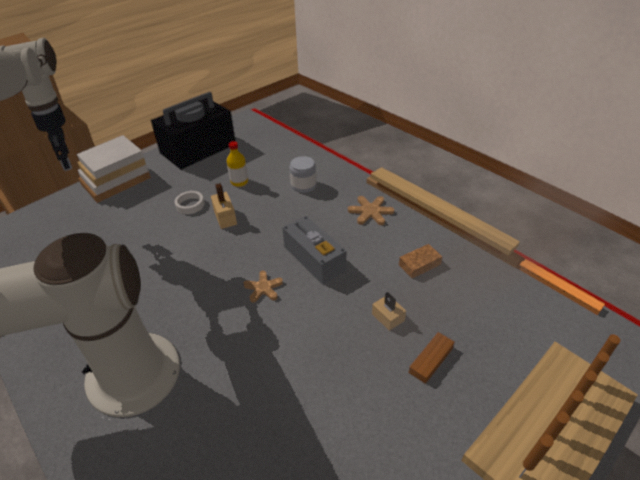

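The scene view shows the scraper in its rest at about (457,280), handle top (461,250), the safe at (322,250), and the key at (239,212) on its rest (240,225). In the side view these are at (222,208), (314,248) and (390,312). Next I'll triangulate them coarsely.

```bash
cat > h.py <<'E'
import numpy as np, cv2
from workcell import monitor, optics, r
def cam(s,o=None):
    K=np.array(s["intrinsics"]);D=np.array(s["distortion"])
    if "R" in s: R=np.array(s["R"]);t=np.array(s["t"])
    else:
        T=np.array(s["tool_from_camera"]);Rw=np.array(o["ee_rot"])
        Rc=Rw@T[:3,:3];c=Rw@T[:3,3]+np.array(o["ee_pos"])
        R=Rc.T;t=-R@c
    return K,D,R,t
def ray(c,uv):
    K,D,R,t=c
    p=cv2.undistortPoints(np.array([[uv]],float),K,D)[0,0]
    return -R.T@t, R.T@np.array([p[0],p[1],1])
def onplane(c,uv,z):
    o,d=ray(c,uv);return o+d*(z-o[2])/d[2]
def tri(obs):
    A=np.zeros((3,3));b=np.zeros(3)
    for c,uv in obs:
        o,d=ray(c,uv);d=d/np.linalg.norm(d);P=np.eye(3)-np.outer(d,d);A+=P;b+=P@o
    X=np.linalg.solve(A,b);return X
def proj(c,X):
    K,D,R,t=c
    return cv2.projectPoints(np.array(X,float).reshape(-1,3),cv2.Rodrigues(R)[0],t,K,D)[0][:,0]
E
python3 - <<'E'
from h import *
a=cam(optics.snapshot("scene"));b=cam(optics.snapshot("side"))
np.set_printoptions(precision=1,suppress=True)
print("hand",tri([(a,(461,249)),(b,(219,185))]))
print("keytop",tri([(a,(239,206)),(b,(390,296))]))
# safe top corners scene: left(284,235) bottom(345,258)? right(360,243)
for n,u,v,z in(("safe",(322,238),(314,238),75),("keyrest",(240,220),(389,306),38),("srest",(457,268),(222,203),62),("glue",(503,294),(234,146),150),("tin",(384,322),(303,163),90),("tape",(520,294),(189,199),25),("flS",(358,235),(264,287),12),("sand",(204,261),(421,257),32)):
    print(n,tri([(a,u),(b,v)]),onplane(a,u,z),onplane(b,v,z))
E
```

```text
hand [466.6 302.8 122.6]
keytop [ 533.1 -289.2   78.1]
safe [542.1 -15.   75.9] [539.1 -14.6  75. ] [543.7 -16.   75. ]
keyrest [ 536.6 -286.8   36.7] [ 538.3 -285.3   38. ] [ 535.7 -287.4   38. ]
srest [459.8 298.5  64.5] [454.6 298.1  62. ] [461.5 300.1  62. ]
glue [605.8 425.9 141.8] [616.8 427.7 150. ] [598.8 413.  150. ]
tin [744.8 257.   90.5] [743.5 257.3  90. ] [745.6 256.5  90. ]
tape [419.7 436.8  25.8] [417.3 437.2  25. ] [420.3 436.6  25. ]
flS [374.3  -4.3   5. ] [383.2   1.8  12. ] [371.6 -11.1  12. ]
sand [ 729.5 -232.9   28.4] [ 732.9 -228.6   32. ] [ 726.5 -235.    32. ]
```

```bash
python3 - <<'E'
import cv2
a=cv2.imread("pics/scene0.png");b=cv2.imread("pics/side0.png");w=cv2.imread("pics/wrist0.png")
f=lambda i,x,y,W,H:cv2.resize(i[y:y+H,x:x+W],(400,300),interpolation=cv2.INTER_CUBIC)
top=cv2.hconcat([f(a,270,205,107,80),f(b,264,205,107,80)])
bot=cv2.hconcat([f(a,200,185,80,60),cv2.resize(w,(400,300))])
cv2.imwrite("pics/comb1.png",cv2.vconcat([top,bot]))
E
```

```text
(no output)
```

View pics/comb1.png

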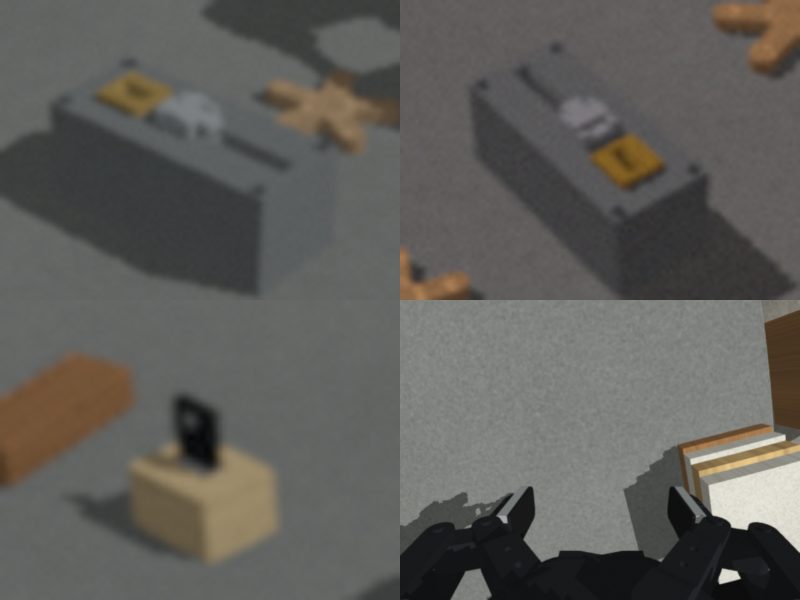

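The crops show the safe with its brass face toward world -y and its slot toward +y, the key on its rest, and the wrist view with nothing of ours in it. Triangulated heights agree with the given sizes (handle top 122.6, safe top 75.9, key rest 36.7). I'll move over the scraper for a wrist view.

Emit:
drive_tool(
  twist=[
    [0,0,0],
    [0,0,0],
    [0,0,0],
    [0,0,0],
    [0,0,0],
    [0,0,0],
    [0,0,0],
    [0,0,0],
    [0,0,0],
    [0,0,0],
    [0,0,0],
  ],
  offset=[
    [-0.0372,-0.0167,-0.007],
    [-0.0372,-0.0167,-0.007],
    [-0.0372,-0.0167,-0.007],
    [-0.0372,-0.0167,-0.007],
    [-0.0372,-0.0167,-0.007],
    [-0.0372,-0.0167,-0.007],
    [-0.0372,-0.0167,-0.007],
    [-0.0372,-0.0167,-0.007],
    [-0.0372,-0.0167,-0.007],
    [-0.0372,-0.0167,-0.007],
    [0,0,0],
  ],
  claw=[1,1,1,1,1,1,1,1,1,1,1],
  squeeze=50,
)

```text
clock: 1.35
ee_pos: [467.0, 297.1, 302.1]
ee_rot: [[-0.966, 0.259, 0.003], [0.259, 0.966, -0.001], [-0.003, -0.0, -1.0]]
ft_force: [-0.3, 0.6, -0.2]
opening: 0.996
```

```bash
cat > look.py <<'E'
import sys,pickle
from h import *
n=sys.argv[1]
o=monitor.get_obs();s=optics.snapshot("wrist");cv2.imwrite(f"pics/{n}.png",s["image"])
pickle.dump((o,{k:v for k,v in s.items()}),open(f"{n}.pkl","wb"))
print(o["clock"],o["ee_pos"],o["ee_rot"])
E
python3 look.py w1
python3 - <<'E'
from h import *
a=cam(optics.snapshot("scene"))
for q in [(284.7,233),(304.8,222.4),(340,255.8),(359.6,245)]: print(onplane(a,q,75))
E
```

```text
1.35 [466.98216917 297.09113515 302.05480182] [[-9.65818689e-01  2.59205369e-01  2.61458043e-03]
 [ 2.59204261e-01  9.65822227e-01 -7.59850114e-04]
 [-2.72217712e-03 -5.61670541e-05 -9.99996293e-01]]
[ 572.31969309 -103.77877343   75.        ]
[500.09420558 -93.44836568  75.        ]
[581.09712349  62.69392666  75.        ]
[514.47849925  76.81881343  75.        ]
```

View pics/w1.png

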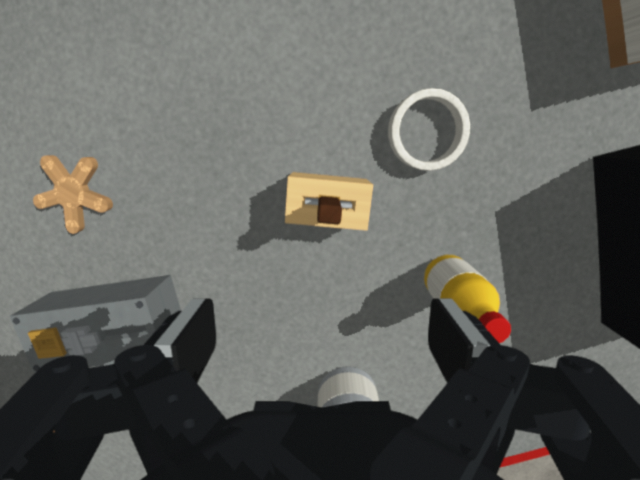

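The wrist view shows the rest's top face with corners near (287,179), (372,184), (368,230) and (285,224), and the slot running (303,201)–(355,207). The handle is at (330,208), and the safe and small flower are at left. I'll measure these numerically.

```bash
python3 - <<'E'
from h import *
import pickle
np.set_printoptions(precision=1,suppress=True)
o,s=pickle.load(open("w1.pkl","rb"));c=cam(s,o);im=s["image"]
hsv=cv2.cvtColor(im,cv2.COLOR_BGR2HSV)
roi=np.zeros(im.shape[:2],np.uint8);roi[165:240,275:385]=1
print("col top",im[190,300],"side",im[177,320],"handle",im[205,325],im[215,330],"slot",im[202,308])
def poly(mask,z,name):
    cs=max(cv2.findContours(mask,cv2.RETR_EXTERNAL,cv2.CHAIN_APPROX_NONE)[0],key=cv2.contourArea)
    P=np.array([onplane(c,p[0],z)[:2] for p in cs],np.float32)
    R=cv2.minAreaRect(P);print(name,R)
    return R
S=hsv[...,1].astype(int);V=hsv[...,2].astype(int)
m=((S>60)&(V>185)&(roi>0)).astype(np.uint8)
m=cv2.morphologyEx(m,cv2.MORPH_CLOSE,np.ones((15,15)))
for vt in (170,185,200):
  m=((S>60)&(V>vt)&(roi>0)).astype(np.uint8);m=cv2.morphologyEx(cv2.copyMakeBorder(m,0,0,0,0,0),cv2.MORPH_CLOSE,np.ones((15,15)))
  poly(m,62,"rest%d"%vt)
h=((V<95)&(S>100)&(roi>0)).astype(np.uint8);poly(h,124,"handle")
ys,xs=np.nonzero(h);print(xs.min(),xs.max(),ys.min(),ys.max())
for q in [(303,201),(355,207)]: print("slotend",onplane(c,q,62))
cv2.imwrite("pics/w1c.png",cv2.resize(im[165:240,275:375],(800,600),interpolation=cv2.INTER_CUBIC))
E
```

```text
col top [140 202 230] side [ 98 147 176] handle [28 47 78] [27 45 76] slot [153 153 148]
rest170 ((462.0278015136719, 307.12786865234375), (90.96022033691406, 54.51631546020508), 69.13677978515625)
rest185 ((463.5542297363281, 306.54132080078125), (90.20374298095703, 51.21697998046875), 69.69841003417969)
rest200 ((463.6502380371094, 306.42047119140625), (89.76660919189453, 50.11247634887695), 69.66551971435547)
handle ((459.6073913574219, 306.9395446777344), (20.85748291015625, 23.541990280151367), 70.7667465209961)
317 340 197 223
slotend [454.4 281.1  62. ]
slotend [475.1 333.2  62. ]
```

View pics/w1c.png

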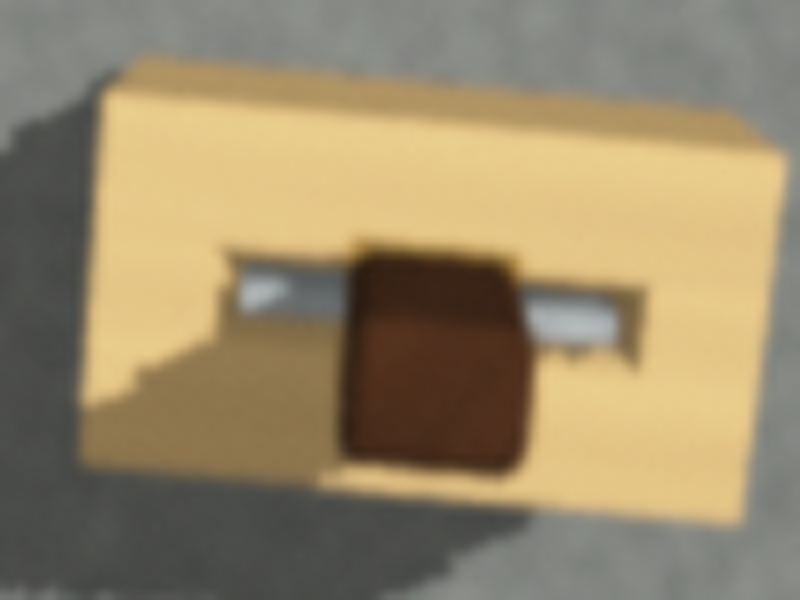

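The enlarged view shows the slot centred at crop (432,311) and the handle's top face centred at (436,394). The block fits 89.8 x 50.1 mm, as it should. I'll check both centres and measure the safe from the same picture.

```bash
python3 - <<'E'
from h import *
import pickle
np.set_printoptions(precision=1,suppress=True)
o,s=pickle.load(open("w1.pkl","rb"));c=cam(s,o)
g=lambda x,y:(275+(x+.5)/8-.5,165+(y+.5)/8-.5)
print(onplane(c,g(432,311),62),onplane(c,g(436,394),124))
P=[onplane(c,g(*q),62)[:2] for q in[(105,92),(785,155),(742,523),(80,462)]]
print(np.mean(P,0)); d=P[1]-P[0];print(np.degrees(np.arctan2(d[1],d[0])),np.linalg.norm(d));d=P[2]-P[3];print(np.degrees(np.arctan2(d[1],d[0])),np.linalg.norm(d))
P=[onplane(c,g(*q),124)[:2] for q in[(358,320),(525,325),(522,470),(347,460)]];print(np.mean(P,0),P)
R=np.array(o["ee_rot"]);print(np.degrees(np.arctan2(R[1,1],R[0,1])), np.degrees(np.arctan2(R[1,0],R[0,0])))
E
```

```text
[464.1 306.8  62. ] [463.2 306.3 124. ]
[463.9 306.4]
69.75041391456485 89.99313784925042
69.58619811507029 90.50194035579057
[463.2 306.5] [array([452.7, 300. ]), array([458.1, 317.9]), array([474.2, 313.5]), array([467.9, 294.6])]
74.97708321046916 164.97709197083552
```

The slot centre, block centre and handle top agree within 1 mm: scraper at (463.6, 306.5), y axis at 69.7°. Before grasping, I'll take one unobstructed view of the safe and key.

Emit:
drive_tool(
  twist=[
    [0,0,0],
    [0,0,0],
    [0,0,0],
    [0,0,0],
    [0,0,0],
    [0,0,0],
    [0,0,0],
    [0,0,0],
    [0,0,0],
    [0,0,0],
    [0,0,0],
    [0,0,0],
  ],
  offset=[
    [-0.0193,-0.0359,-0.003],
    [-0.0193,-0.0359,-0.003],
    [-0.0193,-0.0359,-0.003],
    [-0.0193,-0.0359,-0.003],
    [-0.0193,-0.0359,-0.003],
    [-0.0193,-0.0359,-0.003],
    [-0.0193,-0.0359,-0.003],
    [-0.0193,-0.0359,-0.003],
    [-0.0193,-0.0359,-0.003],
    [-0.0193,-0.0359,-0.003],
    [0,0,0],
    [0,0,0],
  ],
  claw=[1,1,1,1,1,1,1,1,1,1,1,1],
)

```text
clock: 2.65
ee_pos: [558.7, -95.3, 330.7]
ee_rot: [[-0.967, 0.254, -0.001], [0.254, 0.967, 0.001], [0.001, 0.001, -1.0]]
ft_force: [-0.3, 0.3, -1.1]
opening: 1.001
```

```bash
python3 look.py w2; python3 - <<'E'
from h import *
import pickle
o,s=pickle.load(open("w2.pkl","rb"));c=cam(s,o);im=s["image"]
a=proj(c,[[542,-15,75]])[0];b=proj(c,[[535,-287,50]])[0];print(a,b)
f=lambda p,w,h,W,H:(int(p[0]-w/2),int(p[1]-h/2),cv2.resize(im[int(p[1]-h/2):int(p[1]+h/2),int(p[0]-w/2):int(p[0]+w/2)],(W,H),interpolation=cv2.INTER_CUBIC))
x=f(a,200,100,800,400);y=f(b,100,50,400,200)
print(x[:2],y[:2])
can=np.zeros((600,800,3),np.uint8);can[:400]=x[2];can[400:,:400]=y[2];can[400:,400:]=cv2.resize(im,(400,300))[:200]
cv2.imwrite("pics/w2c.png",can)
E
```

```text
2.65 [558.70213332 -95.26058548 330.74395636] [[-9.67226048e-01  2.53914763e-01 -1.03217981e-03]
 [ 2.53913584e-01  9.67226226e-01  1.14854133e-03]
 [ 1.28998298e-03  8.48814616e-04 -9.99998808e-01]]
[387.40024413 173.8523283 ] [163.32133274 224.80843519]
(287, 123) (113, 199)
```

View pics/w2c.png

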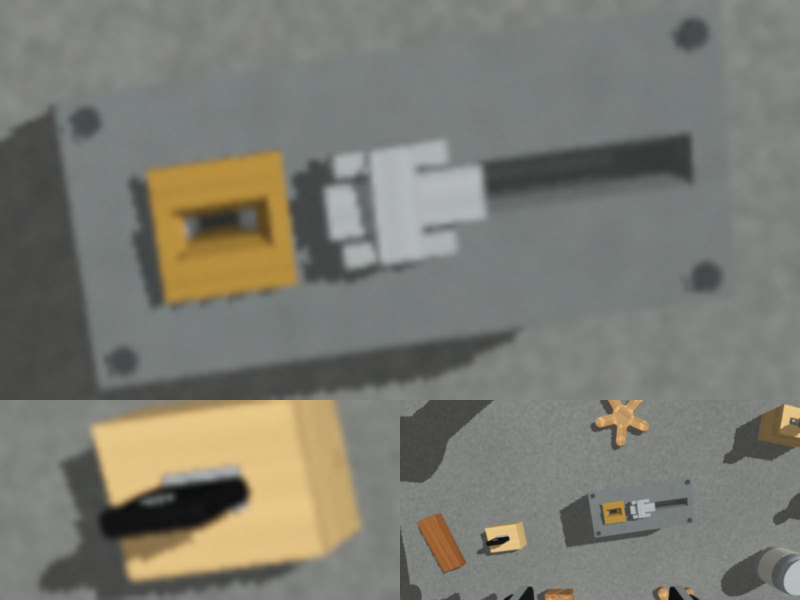

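The view shows the brass face with corners at crop (148,172), (282,152), (298,284) and (166,303), the keyhole near (222,225), four screws on the safe's top, and the slot's far end at x≈692. It also shows the key rest's top corners with the key's bow across them.

```bash
python3 - <<'E'
from h import *
import pickle
np.set_printoptions(precision=1,suppress=True)
o,s=pickle.load(open("w2.pkl","rb"));c=cam(s,o)
A=lambda x,y:(287+(x+.5)/4-.5,123+(y+.5)/4-.5)
B=lambda x,y:(113+(x+.5)/4-.5,199+(y-400+.5)/4-.5)
def quad(n,f,pts,z):
    P=np.array([onplane(c,f(*q),z)[:2] for q in pts]);e=[P[1]-P[0],P[2]-P[3],P[2]-P[1],P[3]-P[0]]
    print(n,P.mean(0),[round(np.linalg.norm(v),1) for v in e],[round(np.degrees(np.arctan2(v[1],v[0])),1) for v in e])
    return P.mean(0)
br=quad("brass",A,[(148,172),(282,152),(298,284),(166,303)],81)
sf=quad("safe",A,[(58,105),(722,10),(735,295),(100,388)],75)
sc=quad("screws",A,[(85,122),(690,33),(706,276),(122,360)],75)
v=sc-br;print(v,np.linalg.norm(v),np.degrees(np.arctan2(*v[::-1])))
print("keyhole",onplane(c,A(222,225),78),"rim",quad("rim",A,[(175,210),(264,197),(272,242),(182,257)],81))
for q in[(690,135),(692,183),(691,159)]:
  p=onplane(c,A(*q),75);print("slot end",p,np.linalg.norm(p[:2]-sc))
quad("krest",B,[(95,427),(293,400),(325,556),(130,580)],38)
print("bow ends top",onplane(c,B(112,520),79),onplane(c,B(235,492),79))
print("plate edge",onplane(c,B(163,472),41),onplane(c,B(240,468),41))
cands=[]
E
```

```text
brass [535.2 -64.3] [np.float64(36.1), np.float64(36.3), np.float64(35.7), np.float64(35.6)] [np.float64(83.8), np.float64(83.6), np.float64(-6.3), np.float64(-6.7)]
safe [541.2 -14.3] [np.float64(180.0), np.float64(180.3), np.float64(77.6), np.float64(78.4)] [np.float64(83.6), np.float64(83.9), np.float64(-6.6), np.float64(-6.8)]
screws [540.3 -15. ] [np.float64(164.4), np.float64(165.0), np.float64(66.3), np.float64(65.9)] [np.float64(83.9), np.float64(83.7), np.float64(-5.7), np.float64(-6.2)]
[ 5.1 49.3] 49.551251412796496 84.0579089941906
rim [534.7 -64.3] [np.float64(24.1), np.float64(24.7), np.float64(12.3), np.float64(12.8)] [np.float64(83.6), np.float64(84.8), np.float64(-3.4), np.float64(-5.8)]
keyhole [534.5 -64.4  78. ] rim [534.7 -64.3]
slot end [542.9  65.5  75. ] 80.58795348669966
slot end [555.9  63.9  75. ] 80.42383885651802
slot end [549.4  64.7  75. ] 80.23811861742006
krest [ 532.9 -289.2] [np.float64(64.4), np.float64(64.9), np.float64(49.7), np.float64(49.6)] [np.float64(82.3), np.float64(82.2), np.float64(-8.3), np.float64(-8.9)]
bow ends top [ 529.4 -300.2   79. ] [ 531.1 -262.3   79. ]
plate edge [ 522.9 -300.    41. ] [ 528.  -275.8   41. ]
```

Everything agrees with the given sizes:

| Item | Position | Angle |
|---|---|---|
| Safe y axis | – | 83.8° |
| Keyhole | (535.0, -64.3) | – |
| Slot mouth | (546, 35) | – |
| Key rest | (533, -289) | y axis at 82.2° |

Now back to the scraper.

Emit:
drive_tool(
  twist=[
    [0,0,0],
    [0,0,0],
    [0,0,0],
    [0,0,0],
    [0,0,0],
    [0,0,0],
    [0,0,0],
    [0,0,0],
    [0,0,0],
    [0,0,0],
    [0,0,0.139],
    [0,0,0.139],
  ],
  offset=[
    [0.0194,0.0364,0.009],
    [0.0194,0.0364,0.009],
    [0.0194,0.0364,0.009],
    [0.0194,0.0364,0.009],
    [0.0194,0.0364,0.009],
    [0.0194,0.0364,0.009],
    [0.0194,0.0364,0.009],
    [0.0194,0.0364,0.009],
    [0.0194,0.0364,0.009],
    [0.0194,0.0364,0.009],
    [0,0,0],
    [0,0,0],
  ],
  claw=[1,1,1,1,1,1,1,1,1,1,1,1],
)

```text
clock: 3.9
ee_pos: [461.0, 308.0, 240.7]
ee_rot: [[-0.86, 0.51, -0.001], [0.51, 0.86, -0.0], [0.001, -0.001, -1.0]]
ft_force: [-0.2, 0.1, 0.9]
opening: 0.999
```

Emit:
drive_tool(
  twist=[
    [0,0,0.139],
    [0,0,0.139],
    [0,0,0.139],
    [0,0,0.139],
    [0,0,0.139],
    [0,0,0.139],
    [0,0,0.139],
    [0,0,0.139],
    [0,0,0.139],
    [0,0,0.139],
    [0,0,0],
    [0,0,0],
  ],
  offset=[
    [0,0,0.006],
    [0,0,0.006],
    [0,0,0.006],
    [0,0,0.006],
    [0,0,0.006],
    [0,0,0.006],
    [0,0,0.006],
    [0,0,0.006],
    [0,0,0.006],
    [0,0,0.006],
    [0,0,0],
    [0,0,0],
  ],
  claw=[1,1,1,1,1,1,1,1,1,1,1,1],
)

```text
clock: 5.1
ee_pos: [462.7, 306.2, 181.4]
ee_rot: [[0.342, 0.94, -0.0], [0.94, -0.342, 0.0], [0.0, -0.0, -1.0]]
ft_force: [1.1, 0.5, 0.0]
opening: 1.001
```

Emit:
drive_tool(
  twist=[
    [0,0,0.005],
    [0,0,0],
    [0,0,0],
    [0,0,0],
    [0,0,0],
    [0,0,0],
    [0,0,0],
    [0,0,0],
    [0,0,0],
    [0,0,0],
    [0,0,0],
    [0,0,0],
  ],
  offset=[
    [0.0006,0.0007,0.014],
    [0,0,0.02],
    [0,0,0.02],
    [0,0,0.02],
    [0,0,0.01],
    [0,0,0.01],
    [0,0,0],
    [0,0,0],
    [0,0,0],
    [0,0,0],
    [0,0,0],
    [0,0,0],
  ],
  claw=[1,1,1,1,1,1,1,-1,-1,-1,-1,-1],
  squeeze=50,
)

```text
clock: 6.3
ee_pos: [464.9, 305.7, 87.8]
ee_rot: [[0.351, 0.936, 0.001], [0.936, -0.351, 0.0], [0.001, 0.0, -1.0]]
ft_force: [-0.6, -0.8, -1.7]
opening: 0.204
```

Opening is about 17.5 mm, so it's on the handle. Lifting now.

Emit:
drive_tool(
  twist=[
    [0,0,0],
    [0,0,0],
    [0,0,0],
    [0,0,0],
    [0,0,0],
    [0,0,0],
    [0,0,0],
    [0,0,0],
    [0,0,0],
    [0,0,0],
    [0,0,0],
  ],
  offset=[
    [0,0,0],
    [0,0,-0.005],
    [0,0,-0.01],
    [0,0,-0.015],
    [0,0,-0.015],
    [0,0,-0.015],
    [0,0,-0.015],
    [0,0,-0.015],
    [0,0,-0.02],
    [0,0,-0.01],
    [0,0,0],
  ],
  claw=[-1,-1,-1,-1,-1,-1,-1,-1,-1,-1,-1],
)

```text
clock: 7.4
ee_pos: [465.7, 306.0, 209.6]
ee_rot: [[0.351, 0.936, 0.004], [0.936, -0.351, 0.001], [0.003, 0.003, -1.0]]
ft_force: [0.4, 0.5, -2.1]
opening: 0.202
```

Emit:
drive_tool(
  twist=[
    [0,0,0],
    [0,0,0],
    [0,0,0],
    [0,0,0],
    [0,0,0],
    [0,0,0],
    [0,0,0],
    [0,0,0],
    [0,0,-0.125],
    [0,0,-0.125],
    [0,0,0],
    [0,0,0],
  ],
  offset=[
    [-0.015,0.011,0],
    [-0.03,0.023,0],
    [-0.034,0.025,0],
    [-0.034,0.025,0],
    [-0.034,0.026,0],
    [-0.034,0.026,0],
    [-0.03,0.023,0],
    [-0.0145,0.0113,0],
    [0,0,0],
    [0,0,0],
    [0,0,0],
    [0,0,0],
  ],
  claw=[-1,-1,-1,-1,-1,-1,-1,-1,-1,-1,-1,-1],
)

```text
clock: 8.6
ee_pos: [544.3, 34.7, 206.5]
ee_rot: [[0.112, 0.994, -0.001], [0.994, -0.112, 0.0], [0.0, -0.002, -1.0]]
ft_force: [-0.5, -0.4, -1.0]
opening: 0.206
```

```bash
python3 look.py w3; python3 - <<'E'
from h import *
import pickle
o,s=pickle.load(open("w3.pkl","rb"));c=cam(s,o);im=s["image"]
print(proj(c,[[546,35,75],[549.2,64.9,75],[535,-64.3,81]]).round())
cv2.imwrite("pics/w3c.png",im)
b=optics.snapshot("side");q=proj(cam(b),[[546,35,110]])[0].astype(int);a=optics.snapshot("scene");p=proj(cam(a),[[546,35,110]])[0].astype(int);print(p,q)
f=lambda i,p:cv2.resize(i[p[1]-37:p[1]+38,p[0]-50:p[0]+50],(400,300),interpolation=cv2.INTER_CUBIC)
g=cv2.hconcat([f(a["image"],p),f(b["image"],q)])
cv2.imwrite("pics/w3c.png",cv2.vconcat([g,cv2.hconcat([cv2.resize(im,(400,300)),cv2.resize(im[100:400,100:500],(400,300))])]))
E
```

```text
8.6 [544.33673586  34.72770971 206.48252776] [[ 1.11558648e-01  9.93756744e-01 -1.48418614e-03]
 [ 9.93757849e-01 -1.11558417e-01  2.37671423e-04]
 [ 7.06141235e-05 -1.50143593e-03 -9.99998870e-01]]
[[325. 233.]
 [324. 195.]
 [325. 350.]]
[338 232] [301 218]
```

View pics/w3c.png

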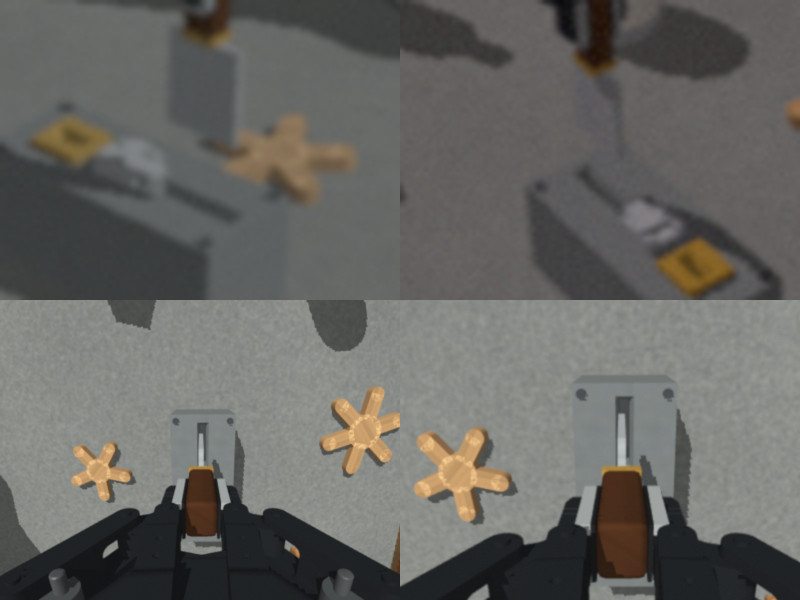

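The slot appears exactly where predicted (pixel column 324.5), and the blade is about 1.5 mm toward -x of it, as the TCP reading says. I'll correct that and descend into the mouth.

Emit:
drive_tool(
  twist=[
    [0,0,0],
    [0,0,0],
    [0,0,0],
    [0,0,0],
    [0,0,0],
    [0,0,0],
    [0,0,0],
    [0,0,0],
  ],
  offset=[
    [0.0005,0.0016,0.005],
    [0,0,0.01],
    [0,0,0.015],
    [0,0,0.01],
    [0,0,0.006],
    [0,0,0.005],
    [0,0,0.005],
    [0,0,0],
  ],
  claw=[-1,-1,-1,-1,-1,-1,-1,-1],
)

```text
clock: 9.55
ee_pos: [546.1, 34.9, 150.7]
ee_rot: [[0.109, 0.994, -0.001], [0.994, -0.109, 0.0], [0.0, -0.001, -1.0]]
ft_force: [0.1, 0.8, -0.8]
opening: 0.207
```

Emit:
drive_tool(
  twist=[
    [0,0,0],
    [0,0,0],
    [0,0,0],
    [0,0,0],
    [0,0,0],
    [0,0,0],
    [0,0,0],
    [0,0,0],
    [0,0,0],
    [0,0,0],
    [0,0,0],
  ],
  offset=[
    [0,0,0.005],
    [0,0,0.006],
    [0,0,0.006],
    [0,0,0.006],
    [0,0,0.006],
    [0,0,0.006],
    [0,0,0.006],
    [0,0,0.004],
    [0,0,0.002],
    [0,0,0.001],
    [0,0,0],
  ],
  claw=[-1,-1,-1,-1,-1,-1,-1,-1,-1,-1,-1],
)

```text
clock: 10.65
ee_pos: [546.6, 34.9, 103.3]
ee_rot: [[0.109, 0.994, 0.0], [0.994, -0.109, -0.0], [-0.0, 0.0, -1.0]]
ft_force: [-0.4, -0.3, -1.8]
opening: 0.202
```

Emit:
drive_tool(
  twist=[
    [0,0,0],
    [0,0,0],
    [0,0,0],
    [0,0,0],
  ],
  offset=[
    [0,0,0.0015],
    [0,0,0.001],
    [0,0,0.001],
    [0,0,0],
  ],
  claw=[-1,-1,-1,-1],
)

```text
clock: 11.05
ee_pos: [546.8, 34.8, 100.8]
ee_rot: [[0.109, 0.994, 0.0], [0.994, -0.109, -0.0], [-0.0, 0.0, -1.0]]
ft_force: [-2.4, 0.4, 4.8]
opening: 0.206
```

Emit:
drive_tool(
  twist=[
    [0,0,0],
    [0,0,0],
    [0,0,0],
    [0,0,0],
    [0,0,0],
    [0,0,0],
  ],
  offset=[
    [0,0,0.001],
    [0,0,0],
    [0,0,0],
    [0,0,0],
    [0,0,0],
    [0,0,0],
  ],
  claw=[-1,-1,0.2,1,1,1],
)

```text
clock: 11.65
ee_pos: [546.3, 34.9, 98.5]
ee_rot: [[0.109, 0.994, -0.0], [0.994, -0.109, 0.0], [0.0, -0.0, -1.0]]
ft_force: [-0.6, -0.2, -0.8]
opening: 0.87
```

Contact came at TCP z 100.8, exactly the height of a seated blade (foot at 15.0). It's released; I'll rise and go to the key.

Emit:
drive_tool(
  twist=[
    [0,0,0],
    [0,0,0],
    [0,0,0],
    [0,0,0],
    [0,0,0.026],
    [0,0,0],
    [0,0,0],
    [0,0,0],
    [0,0,0],
    [0,0,0],
    [0,0,0],
    [0,0,0],
  ],
  offset=[
    [0,0,-0.01],
    [0,0,-0.025],
    [0,0,-0.035],
    [0,0,-0.035],
    [-0.03,0.002,0],
    [-0.045,0.003,0],
    [-0.049,0.004,0],
    [-0.049,0.004,0],
    [-0.049,0.004,0],
    [-0.049,0.003,0],
    [-0.035,0.002,0],
    [-0.018,0,0],
  ],
  claw=[1,1,1,1,1,1,1,1,1,1,1,1],
  squeeze=100,
)

```text
clock: 12.85
ee_pos: [524.9, -292.3, 204.5]
ee_rot: [[0.137, 0.991, 0.001], [0.991, -0.137, -0.001], [-0.001, 0.001, -1.0]]
ft_force: [-0.3, 1.0, 1.0]
opening: 0.997
```

```bash
python3 look.py w4; python3 - <<'E'
from h import *
import pickle
o,s=pickle.load(open("w4.pkl","rb"));c=cam(s,o);im=s["image"]
a=cam(optics.snapshot("scene"));
q=proj(c,[[533,-289,38],[533,-289,79]]);print(q)
x,y=q.mean(0).astype(int);x0,y0=x-50,y-37
print(x0,y0)
big=cv2.resize(im[y0:y0+75,x0:x0+100],(800,600),interpolation=cv2.INTER_CUBIC)
b=optics.snapshot("side")["image"];big[:225,:300]=cv2.resize(b[180:255,260:360],(300,225),interpolation=cv2.INTER_CUBIC)
cv2.imwrite("pics/w4c.png",big)
E
```

```text
12.85 [ 524.91750488 -292.30661218  204.51926508] [[ 1.37424849e-01  9.90511979e-01  6.55816394e-04]
 [ 9.90511677e-01 -1.37424069e-01 -1.11524355e-03]
 [-1.01453714e-03  8.02855973e-04 -9.99999163e-01]]
[[330.70574228 219.22182659]
 [332.07443823 230.12185161]]
281 187
```

View pics/w4c.png

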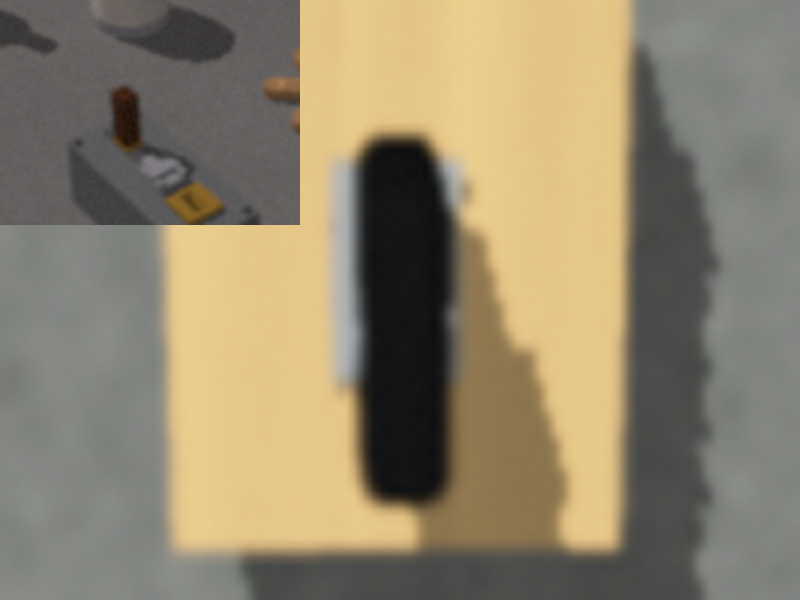

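The inset shows the scraper fully down in the safe. The key's plate is centred at crop (397,271) and its bow's top at (405,318); the rest's edges are at x≈168 and 630.

```bash
python3 - <<'E'
from h import *
import pickle
np.set_printoptions(precision=1,suppress=True)
o,s=pickle.load(open("w4.pkl","rb"));c=cam(s,o)
g=lambda x,y:(281+(x+.5)/8-.5,187+(y+.5)/8-.5)
print("plate",onplane(c,g(397,271),41),"restmid",onplane(c,g(399,300),38))
p=onplane(c,g(404,140),79);q=onplane(c,g(405,502),79);print("bow",p,q,(p+q)/2,np.linalg.norm(p-q))
d=(p-q);print(np.degrees(np.arctan2(d[1],d[0])))
pl=[onplane(c,g(*u),41)[:2] for u in[(332,158),(462,158),(460,383),(336,388)]];print(np.mean(pl,0),pl)
t=(np.array([533,-289,0])-np.array(o["ee_pos"]));print(np.array(o["ee_rot"]).T@t)
E
```

```text
plate [ 532.4 -289.4   41. ] restmid [ 532.2 -293.3   38. ]
bow [ 534.9 -269.    79. ] [ 530.3 -304.1   79. ] [ 532.6 -286.5   79. ] 35.41684980210648
82.64649592642856
[ 532.4 -289.6] [array([ 527.1, -276.2]), array([ 541. , -278.1]), array([ 537.6, -302.7]), array([ 524.1, -301.4])]
[  4.6   7.4 204.5]
```

Emit:
drive_tool(
  twist=[
    [0,0,0],
    [0,0,0],
    [0,0,0],
    [0,0,0],
    [0,0,0],
    [0,0,0],
    [0,0,0],
    [0,0,0],
    [0,0,0],
    [0,0,0],
    [0,0,0],
    [0,0,0],
  ],
  offset=[
    [0.0041,0.0071,0.02],
    [0,0,0.035],
    [0,0,0.035],
    [0,0,0.03],
    [0,0,0.02],
    [0,0,0.01],
    [0,0,0.0055],
    [0,0,0],
    [0,0,0],
    [0,0,0],
    [0,0,0],
    [0,0,0],
  ],
  claw=[1,1,1,1,1,1,1,1,-1,-1,-1,-1],
  squeeze=100,
)

```text
clock: 14.2
ee_pos: [533.3, -286.3, 48.9]
ee_rot: [[0.135, 0.991, 0.001], [0.991, -0.135, -0.001], [-0.0, 0.001, -1.0]]
ft_force: [-0.2, 0.5, 0.6]
opening: 0.326
```

Emit:
drive_tool(
  twist=[
    [0,0,0],
    [0,0,0],
    [0,0,0],
    [0,0,0],
  ],
  offset=[
    [0,0,0],
    [0,0,0],
    [0,0,0],
    [0,0,0],
  ],
  claw=[-1,-1,-1,-1],
)

```text
clock: 14.6
ee_pos: [533.2, -286.3, 48.7]
ee_rot: [[0.135, 0.991, 0.0], [0.991, -0.135, -0.0], [-0.0, 0.0, -1.0]]
ft_force: [-0.5, -0.2, 3.1]
opening: 0.089
```

The grip is good, but 3 mm off the key's centre along its width. I'll regrip centred so the turn is clean.

Emit:
drive_tool(
  twist=[
    [0,0,0],
    [0,0,0],
    [0,0,0],
    [0,0,0],
    [0,0,0],
    [0,0,0],
    [0,0,0],
    [0,0,0],
    [0,0,0],
  ],
  offset=[
    [0,0,0],
    [0,0,0],
    [-0.003,0,0],
    [0,0,0],
    [0,0,0],
    [0,0,0],
    [0,0,0],
    [0,0,0],
    [0,0,0],
  ],
  claw=[-0.3,-0.3,-0.3,-0.3,-1,-1,-1,-1,-1],
  squeeze=100,
)

```text
clock: 15.5
ee_pos: [532.7, -289.1, 48.4]
ee_rot: [[0.135, 0.991, 0.0], [0.991, -0.135, -0.0], [-0.0, 0.0, -1.0]]
ft_force: [0.5, -0.3, 0.8]
opening: 0.089
```

Emit:
drive_tool(
  twist=[
    [0,0,0],
    [0,0,0],
    [0,0,0],
    [0,0,0],
    [0,0,0],
    [0,0,0],
    [0,0,0],
    [0,0,0],
    [0,0,0],
    [0,0,0],
    [0,0,0],
    [0,0,0],
  ],
  offset=[
    [0,0,-0.004],
    [0,0,-0.01],
    [0,0,-0.012],
    [0,0,-0.014],
    [0,0,-0.02],
    [0,0,-0.025],
    [0,0,-0.02],
    [0.03,-0.003,0],
    [0.045,-0.006,0],
    [0.048,-0.006,0],
    [0.048,-0.006,0],
    [0.03,-0.004,0],
  ],
  claw=[-1,-1,-1,-1,-1,-1,-1,-1,-1,-1,-1,-1],
)

```text
clock: 16.7
ee_pos: [534.8, -83.5, 154.6]
ee_rot: [[0.133, 0.991, 0.001], [0.991, -0.133, 0.0], [0.0, 0.001, -1.0]]
ft_force: [0.1, -0.3, -0.9]
opening: 0.084
```

Emit:
drive_tool(
  twist=[
    [0,0,-0.027],
    [0,0,0],
    [0,0,0],
    [0,0,0],
    [0,0,0],
  ],
  offset=[
    [0.015,-0.002,0],
    [0.007,-0.001,0],
    [0,0,0],
    [0,0,0],
    [0,0,0],
  ],
  claw=[-1,-1,-1,-1,-1],
)

```text
clock: 17.2
ee_pos: [534.8, -65.6, 153.4]
ee_rot: [[0.11, 0.994, 0.0], [0.994, -0.11, -0.0], [-0.0, 0.0, -1.0]]
ft_force: [-0.0, 0.3, -0.3]
opening: 0.088
```

```bash
python3 look.py w5; python3 - <<'E'
from h import *
import pickle
o,s=pickle.load(open("w5.pkl","rb"));c=cam(s,o);im=s["image"]
e=np.array(o["ee_pos"]);
q=proj(c,[[535,-64.3,81],e-[0,0,40],e+[0,0,31]]);print(q)
x0,y0=275,240
big=cv2.resize(im[240:390,225:425],(800,600),interpolation=cv2.INTER_CUBIC)
a=optics.snapshot("scene");p=proj(cam(a),[e-[0,0,45]])[0].astype(int)
b=optics.snapshot("side");r_=proj(cam(b),[e-[0,0,45]])[0].astype(int);print(p,r_)
f=lambda i,p:cv2.resize(i[p[1]-25:p[1]+25,p[0]-30:p[0]+30],(240,200),interpolation=cv2.INTER_CUBIC)
big[:200,:240]=f(a["image"],p);big[:200,560:]=f(b["image"],r_)
cv2.imwrite("pics/w5c.png",big)
E
```

```text
17.2 [534.81464132 -65.64639276 153.3737075 ] [[ 1.09535418e-01  9.93982891e-01  7.00020171e-05]
 [ 9.93982829e-01 -1.09535385e-01 -3.67435830e-04]
 [-3.57557230e-04  1.09828040e-04 -9.99999930e-01]]
[[322.5245326  254.69095074]
 [322.63372173 274.90109327]
 [323.2889646  345.38580532]]
[305 219] [324 239]
```

View pics/w5c.png

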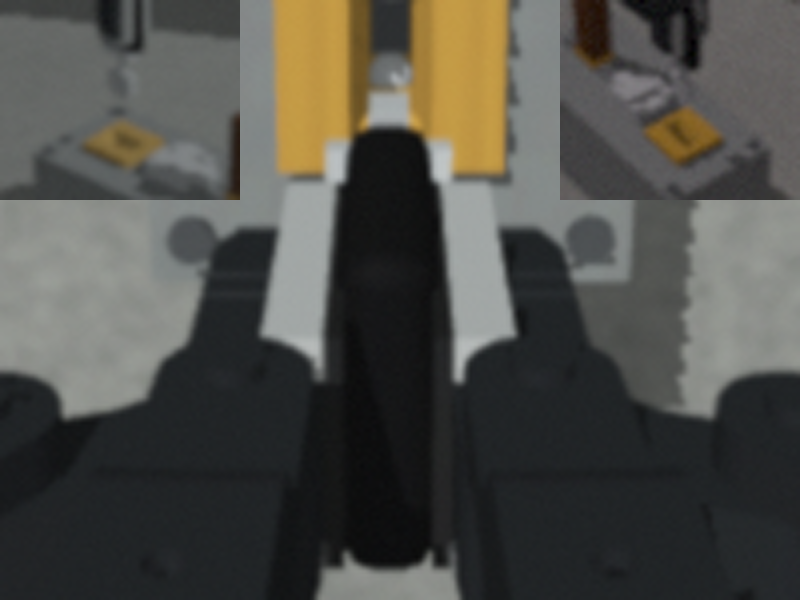

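The key's bit (crop x≈390) lines up with the keyhole (x≈391). I'll check its centring along y from the bit and plate far edges at crop y≈92 and 140.

```bash
python3 - <<'E'
from h import *
import pickle
o,s=pickle.load(open("w5.pkl","rb"));c=cam(s,o);e=np.array(o["ee_pos"]);R=np.array(o["ee_rot"])
g=lambda x,y:(225+(x+.5)/4-.5,240+(y+.5)/4-.5)
for n,q,z in(("bit far edge",(390,92),e[2]-40.4),("plate top far",(390,140),e[2]-7.4),("hole",(391,60),81),("brass near? edge",(391,174),81)):
    print(n,(R.T@(onplane(c,g(*q),z)-e)).round(1))
E
```

```text
bit far edge [ 6.9 -0.3 40.4]
plate top far [12.3 -0.3  7.4]
hole [ 1.4 -0.1 72.4]
brass near? edge [-17.7  -0.1  72.4]
```

Emit:
drive_tool(
  twist=[
    [0,0,0],
    [0,0,0],
    [0,0,0],
    [0,0,0],
    [0,0,0],
    [0,0,0],
    [0,0,0],
    [0,0,0],
  ],
  offset=[
    [0.0008,0.0002,0.005],
    [0,0,0.01],
    [0,0,0.01],
    [0,0,0.006],
    [0,0,0.004],
    [0,0,0.003],
    [0,0,0.002],
    [0,0,0],
  ],
  claw=[-1,-1,-1,-1,-1,-1,-1,-1],
)

```text
clock: 18.15
ee_pos: [535.0, -63.5, 113.2]
ee_rot: [[0.108, 0.994, -0.0], [0.994, -0.108, 0.0], [0.0, -0.0, -1.0]]
ft_force: [0.1, 0.4, -0.4]
opening: 0.087
```

Emit:
drive_tool(
  twist=[
    [0,0,0],
    [0,0,0],
    [0,0,0],
    [0,0,0],
    [0,0,0],
    [0,0,0],
  ],
  offset=[
    [-0.0006,0,0.002],
    [0,0,0.002],
    [0,0,0.002],
    [0,0,0.002],
    [0,0,0.001],
    [0,0,0],
  ],
  claw=[-1,-1,-1,-1,-1,-1],
)

```text
clock: 18.75
ee_pos: [534.8, -64.0, 104.0]
ee_rot: [[0.108, 0.994, -0.0], [0.994, -0.108, 0.0], [0.0, -0.0, -1.0]]
ft_force: [0.9, -0.9, -0.5]
opening: 0.088
```

Emit:
drive_tool(
  twist=[
    [0,0,0],
    [0,0,0],
    [0,0,0],
    [0,0,0],
  ],
  offset=[
    [0,0,0.001],
    [0,0,0.001],
    [0,0,0.001],
    [0,0,0],
  ],
  claw=[-1,-1,-1,-1],
)

```text
clock: 19.15
ee_pos: [535.2, -64.6, 101.6]
ee_rot: [[0.108, 0.994, 0.001], [0.994, -0.108, -0.001], [-0.001, 0.001, -1.0]]
ft_force: [0.6, -2.4, 0.2]
opening: 0.086
```

Emit:
drive_tool(
  twist=[
    [0,0,0],
    [0,0,0],
    [0,0,0],
    [0,0,0],
  ],
  offset=[
    [0,0,0.001],
    [0,0,0.001],
    [0,0,0.001],
    [0,0,0],
  ],
  claw=[-1,-1,-1,-1],
)

```text
clock: 19.55
ee_pos: [535.8, -64.9, 99.0]
ee_rot: [[0.108, 0.994, 0.002], [0.994, -0.108, -0.002], [-0.001, 0.002, -1.0]]
ft_force: [0.8, -3.7, 2.8]
opening: 0.087
```

Emit:
drive_tool(
  twist=[
    [0,0,0],
    [0,0,0],
    [0,0,0],
    [0,0,0],
  ],
  offset=[
    [-0.0008,-0.0003,0.001],
    [0,0,0.001],
    [0,0,0.001],
    [0,0,0],
  ],
  claw=[-1,-1,-1,-1],
)

```text
clock: 19.95
ee_pos: [536.1, -64.7, 96.6]
ee_rot: [[0.108, 0.994, 0.004], [0.994, -0.108, 0.0], [0.001, 0.004, -1.0]]
ft_force: [1.3, 0.3, 6.4]
opening: 0.091
```

Emit:
drive_tool(
  twist=[
    [0,0,0],
    [0,0,0],
    [0,0,0],
    [0,0,0],
  ],
  offset=[
    [0,0,0.001],
    [0,0,0.001],
    [0,0,0.001],
    [0,0,0],
  ],
  claw=[-1,-1,-1,-1],
)

```text
clock: 20.35
ee_pos: [534.5, -64.4, 91.8]
ee_rot: [[0.108, 0.994, 0.0], [0.994, -0.108, 0.001], [0.001, 0.0, -1.0]]
ft_force: [2.8, -0.2, -0.2]
opening: 0.087
```

Emit:
drive_tool(
  twist=[
    [0,0,0],
    [0,0,0],
    [0,0,0],
    [0,0,0],
  ],
  offset=[
    [0,0,0.001],
    [0,0,0.001],
    [0,0,0],
    [0,0,0],
  ],
  claw=[-1,-1,-1,-1],
)

```text
clock: 20.75
ee_pos: [534.5, -64.4, 91.2]
ee_rot: [[0.108, 0.994, -0.0], [0.994, -0.108, 0.001], [0.001, -0.001, -1.0]]
ft_force: [-1.6, 1.9, 10.5]
opening: 0.088
```

The key is home: TCP at 91.2 with a firm 10 N reaction. Turning clockwise (positive about tool z).

Emit:
drive_tool(
  twist=[
    [0,0,0.05],
    [0,0,0.08],
    [0,0,0.1],
    [0,0,0.1],
    [0,0,0.1],
    [0,0,0.1],
    [0,0,0.1],
    [0,0,0.1],
    [0,0,0.07],
    [0,0,0],
  ],
  offset=[
    [0,0,0],
    [0,0,0],
    [0,0,0],
    [0,0,0],
    [0,0,0],
    [0,0,0],
    [0,0,0],
    [0,0,0],
    [0,0,0],
    [0,0,0],
  ],
  claw=[-1,-1,-1,-1,-1,-1,-1,-1,-1,-1],
)

```text
clock: 21.75
ee_pos: [536.0, -65.1, 91.4]
ee_rot: [[0.789, 0.614, 0.003], [0.614, -0.789, -0.001], [0.002, 0.003, -1.0]]
ft_force: [4.0, -0.8, 5.9]
opening: 0.085
```

```bash
python3 -c "
from h import *
o=monitor.get_obs();R=o['ee_rot'];print(o['ft_force'],o['moment'],np.arctan2(R[1][1],R[0][1]),o['ee_pos'],o['joints'])"
```

```text
[ 4.0283202  -0.84304812  5.88393474] [-0.0063033  -0.73884449 -0.00730495] -0.9090576385977414 [535.98448428 -65.14681659  91.35155565] [-1.97789702e+01  1.26124219e+01  1.04320866e+02  3.57683015e-02
  6.28705866e+01  3.22897689e+01]
```

Emit:
drive_tool(
  twist=[
    [0,0,0.06],
    [0,0,0.1],
    [0,0,0.1],
    [0,0,0.1],
    [0,0,0.1],
    [0,0,0.1],
    [0,0,0.08],
    [0,0,0.06],
    [0,0,0],
    [0,0,0],
  ],
  offset=[
    [0.0004,0.0004,0.0005],
    [0,0,0],
    [0,0,0],
    [0,0,0],
    [0,0,0],
    [0,0,0],
    [0,0,0],
    [0,0,0],
    [0,0,0],
    [0,0,0],
  ],
  claw=[-1,-1,-1,-1,-1,-1,-1,-1,-1,-1],
)

```text
clock: 22.75
ee_pos: [536.4, -65.8, 91.3]
ee_rot: [[0.999, -0.036, 0.003], [-0.036, -0.999, -0.002], [0.003, 0.002, -1.0]]
ft_force: [2.2, -1.5, 9.6]
opening: 0.09
```

```bash
cat > st.py <<'E'
from h import *
o=monitor.get_obs();R=o['ee_rot'];print(o['ft_force'],o['moment'],np.arctan2(R[1][1],R[0][1]),o['ee_pos'],o['joints'][5],o['opening'])
E
python3 st.py
```

```text
[ 2.15732793 -1.53721745  9.56593361] [-0.34904824 -0.16168483  0.01780871] -1.6071687535305863 [536.41436585 -65.84838615  91.34499782] 72.3189349489337 0.08968555025546733
```

Emit:
drive_tool(
  twist=[
    [0,0,0.05],
    [0,0,0.05],
    [0,0,0.04],
    [0,0,0],
    [0,0,0],
  ],
  offset=[
    [0,0,0],
    [0,0,0],
    [0,0,0],
    [0,0,0],
    [0,0,0],
  ],
  claw=[-1,-1,-1,-1,-1],
)

```text
clock: 23.25
ee_pos: [536.4, -66.0, 91.4]
ee_rot: [[0.985, -0.175, 0.003], [-0.175, -0.985, -0.002], [0.003, 0.002, -1.0]]
ft_force: [0.9, -2.3, 9.1]
opening: 0.088
```

```bash
python3 st.py
```

```text
[ 0.86644179 -2.2996569   9.13737853] [-0.50430807 -0.19135588  0.10799796] -1.7469266840291091 [536.40404536 -66.03757629  91.35762585] 80.32974300154743 0.08799040415885265
```

Emit:
drive_tool(
  twist=[
    [0,0,0.04],
    [0,0,0.04],
    [0,0,0],
    [0,0,0],
  ],
  offset=[
    [0,0,0.0004],
    [0,0,0],
    [0,0,0],
    [0,0,0],
  ],
  claw=[-1,-1,-1,-1],
)

```text
clock: 23.65
ee_pos: [536.5, -66.2, 91.4]
ee_rot: [[0.968, -0.252, 0.003], [-0.252, -0.968, -0.003], [0.004, 0.002, -1.0]]
ft_force: [-0.1, -2.3, 11.2]
opening: 0.088
```

```bash
python3 st.py; python3 - <<'E'
from h import *
a=optics.snapshot("scene");b=optics.snapshot("side");o=monitor.get_obs();w=optics.snapshot("wrist")
X=[[541,-10,85]]
p=proj(cam(a),X)[0].astype(int);q=proj(cam(b),X)[0].astype(int);print(p,q)
f=lambda i,p:cv2.resize(i[p[1]-30:p[1]+30,p[0]-40:p[0]+40],(400,300),interpolation=cv2.INTER_CUBIC)
g=cv2.hconcat([f(a["image"],p),f(b["image"],q)])
cv2.imwrite("pics/f.png",cv2.vconcat([g,cv2.hconcat([cv2.resize(w["image"],(400,300)),f(cv2.imread("pics/side0.png"),q)])]))
E
```

```text
[-0.12669129 -2.34431067 11.22349132] [-0.48959935 -0.05723927  0.53986846] -1.8257782736627277 [536.54770041 -66.16086029  91.3586345 ] 84.86709659945308 0.08811232981967809
[323 235] [311 234]
```

View pics/f.png

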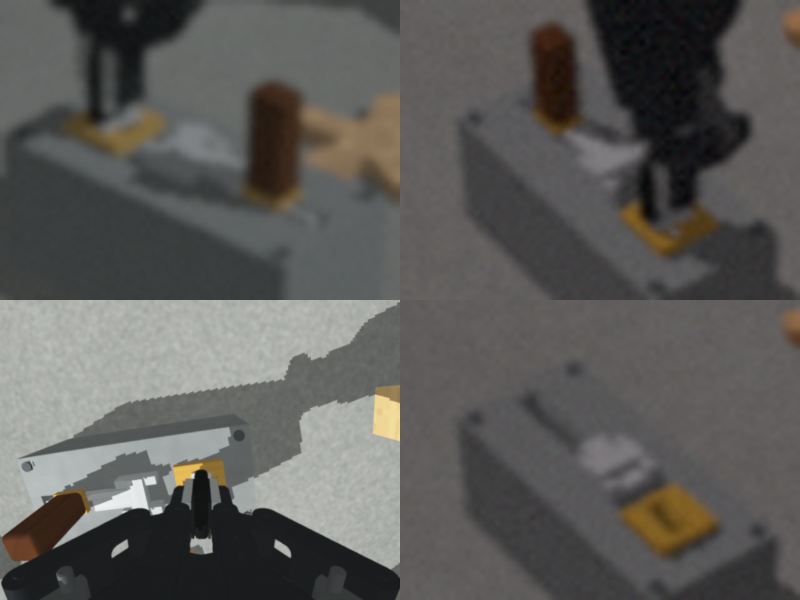

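The moment jumped from 0.11 to 0.54 N m, which is the stop. The pictures show the bolt run out against the handle over the blade's shoulder, and the key's plate on the brass. I'll check that the hold is steady.

Emit:
drive_tool(
  twist=[
    [0,0,0],
    [0,0,0],
    [0,0,0],
    [0,0,0],
    [0,0,0],
    [0,0,0],
  ],
  offset=[
    [0,0,0],
    [0,0,0],
    [0,0,0],
    [0,0,0],
    [0,0,0],
    [0,0,0],
  ],
  claw=[-1,-1,-1,-1,-1,-1],
)

```text
clock: 24.4
ee_pos: [536.5, -66.2, 91.3]
ee_rot: [[0.968, -0.252, 0.003], [-0.252, -0.968, -0.003], [0.004, 0.002, -1.0]]
ft_force: [0.8, -1.7, 10.6]
opening: 0.087
```

```bash
python3 st.py; python3 -c "
from workcell import r
print(r.finish_job())"
```

```text
[ 0.77166808 -1.73290569 10.59322219] [-0.40755579 -0.02290807  0.55944796] -1.8257577297460164 [536.52182774 -66.15192607  91.32885038] 84.8660026175591 0.08685854082412915
the job is handed in; nothing more can be done
None
```

The scraper is seated blade down in the safe and released. The key is fully home, turned clockwise to the stop, and was still held there when I handed the job in at about 24.4 s.

- **Scraper:** the blade met the slot floor at TCP z 100.8, which puts its foot at 15.0 mm, the height of the slot floor. I then let go, and a picture showed it standing fully down.
- **Key:** it passed the pins at about 6 N, and the shoulder plate reached the brass at TCP z 91.2 against an expected 91.4. The upward reaction was about 10 N.
- **Turn:** the tool turned 1.72 rad in all, a little past the expected 1.6. The moment rose from 0.11 to 0.54 N m there, which I took as the stop. It held at 0.56 N m with about 10.6 N of push over the last 0.6 s.
- **Bolt:** the pictures show it run out over the blade's shoulder against the handle. I judged this by eye and did not measure the 12 mm travel.
- **Disagreements:** the TCP drifted about 2 mm sideways during the turn, with side forces under 5 N. I also had to regrip the key once because the first grip was 3 mm off centre.
- **Other objects:** the arm never came near the bystanders, but I did not re-measure where they are.

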